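# Load a microplate under the read head until the catch snaps

### The arm

A 7-joint arm with a two-finger parallel gripper is mounted at the origin on a cart in front of the work surface, level with it; the furniture and walls round the work are solid. World frame = base frame: x ahead of the robot, y to its left, z up, the work surface at z = 0. Lengths are in m, angles in degrees, forces in N, time in s.
With the tool pointing down it reaches from about 0.425 to 0.875 m from the base axis. Payload 4.7 kg.
Tool frame: the origin (TCP) lies at the very end of the fingers, on their centre line; the grasp point (between the pads) lies 19 mm behind it; z points along the fingers, y is the line along which they close (so a half turn about z gives the same grasp; the last joint's range is limited). The gripper opens to 87 mm and grips with 3 to 60 N. Pads are 19 mm wide; open, the fingers measure 117 mm over their backs; the gripper's body (75 mm by 190 mm) begins 51 mm behind the grasp point.
Start: joints at [75.636, 18.392, -4.016, 83.108, 1.295, 78.541, -3.26], TCP at [0.17, -0.627, 0.223] pointing down, gripper open.
Joint ranges: [-163.93, 163.93], [-17.29, 119.83], [-79.2, 71.16], [3.27, 140.29], [-89.18, 269.18], [5.43, 117.66], [-154.24, 154.24]. Speed limits (degrees/s): [147.25, 147.25, 180, 180, 180, 180, 180].

### API

Orientations are given as [roll, pitch, yaw] about the fixed x, y, z axes, in that order (R = Rz(yaw) Ry(pitch) Rx(roll)).
In Python, from cell import get_obs, read_camera, sign_off, silhouettes gives the robot as it stands.
- The arm moves only by the tool play_rows, never from a script. Its argument "steps" is a list that holds one entry, the list of rows, each a list of 7 numbers: the shift along the tool's x, y, z in m, then the turn, a rotation vector about the tool's x, y, z in rad, then the finger opening in m, from 0 to 0.087. A call has 1 to 12 rows; each row shifts and turns the commanded pose from where the row before left it, along the tool's axes as they then stand; what a row does not reach is not made up. A row lasts 1/10 s, in which the tool goes at most 50 mm and 8.59 degrees, less where a joint would pass 70% of its speed; a pose out of reach is approached as far as the arm can. A call is refused whole if a number of a shift passes 0.05 or a number of a turn 0.15, either way. A call with a gripper value outside its range is refused whole. The fingers move at their own pace and stop on an object; "force" is the grip in N (left out, the last holds). Time passes only in rows, so rows that do not move let the fingers close. It gives the time, the measured TCP pose, the force, the opening and the grip force at its end, in the units of the state.
- get_obs(): the state, without advancing time (a new reading comes with each control period).
- read_camera(name): name is "scene" or "top" or "wrist"; returns a dict with "frame" (400x640x3 uint8, red, green, blue), "intrinsics" (3x3 intrinsics, pixels), "view" (4x4, takes a point from world to camera coordinates). Camera axes: x right, y up, looking along -z (the intrinsics and any distortion apply to the point x, -y, -z); pixel columns grow to the right and rows downward; lengths in m; the calibration is good to about 2 mm. A picture is of the moment at which its call begins. There is no depth.
- sign_off(): hands the job in; it is judged then, once.
Trained networks look in the newest picture that a camera, given by its name, has taken for a name from the list of things; names that differ only in an ending like _2 or _b are one class to them, and where a whole thing is asked for, a point or a joint stands for the part that bears it (a point fixed in the world has none). Each returns a list of dicts, best first, with "p" (0 to 1); they miss things now and then, are a little off and sometimes report something else, mostly with a low value. They report only what shows in the picture. A call takes as long as a camera call. They do not tell look-alikes from the thing itself.
- silhouettes(camera, name): "pixels" (400x640 bool, what is visible of it) and "extent" ([left, top, right, bottom] in pixels, round what is visible of it).
The state is a dict: "time_s": time; "qpos": joint angles; "joint_velocities": joint speeds; "effort": joint torques, N m; "tool_pos": TCP position; "tool_rot": TCP orientation; "force": force on the tool from outside, world axes, zero at the start; "wrist_torque": the same for the moment, N m; "grip_width": finger opening in m; "grasp_force": force on a finger pad.
Only numpy, scipy, OpenCV 4.12 (cv2) and the standard library are available. Lean on these libraries where they do the work, as an engineer would, in place of code of your own. Each camera call takes 0.05 s, during which the arm holds its last target. There are 200 camera calls.

### The job

Slide the lidded microplate lying askew on the reader's loading shelf in between the guide rails and on under the read head, and push it gently against the sprung end stop until the spring catch snaps out behind it. The catch and end stop have been clamped where the last user wanted them, so feel for the end rather than force it. Leave the plate held by the catch alone, and leave the other things on the bench where they are.

Things in the scene. Friction and masses are not known exactly. Their poses are not given: they have to be found in the camera images.
- reader: White bench-top plate reader, fixed. Origin on the bench under the middle of the read head's front face; x runs along the channel in the loading direction (away from the robot), y left, z up. The plate slides on its flat base top, 12 mm above the bench, from x = -245 to +130 mm, y = -95 to +95 mm; the part before the mouth is the open loading shelf.
- mouth (a point): Middle of the channel's mouth, on the base top (reader x = -83 mm). Two aluminium guide rails, 8 mm high and 10 mm wide, begin here with inner faces 53 mm either side of the middle, flare in to 44 mm by x = -50 mm (1.5 mm clear of the plate each side) and run straight to x = +115 mm.
- head_lip (a point): Middle of the lower front edge of the read head, a white bridge over the channel from reader x = 0 to +85 mm, 190 mm wide. Its underside is 24 mm above the base top (4 mm over the plate), its top 122 mm above the bench. Fingers do not fit under it: lean the gripper back toward the robot to push up close to it.
- home (a point): Where the plate's origin comes to rest with the catch out, if the stop bar is at its middle setting (reader x = +36 mm; trailing edge then 28 mm before the head). The bar, clamped beside the right rail (y = -58 to -72 mm), carries the catch near its front and the end stop behind the head; it may sit up to 10 mm deeper or shallower, which is not measured: feel for it. End stop: see plate.
- plate: Microplate to load: white, grid of wells, clear lid, 127.8 mm long (x), 85.5 wide (y), 20 high, about 150 g; origin at centre of underside. Loose on the shelf, up to 0.3 rad askew and 15 mm off the middle. Push it; over 25 N cracks it. The end stop is a rubber pad that springs back: 3 N at first touch, 5.5 N at 5 mm, where the catch comes out, 7.5 N at 9 mm, then solid. Sliding adds 1 to 3 N.
- catch (a joint): Bevelled steel spring bolt at the channel's right (reader -y), 10 to 17 mm above the base, in a dark housing 35 mm above the bench with a black knob outside. In m: 0 = fully out, 7 mm into the plate's path; 0.004 to 0.009 while a plate lies beside it (it takes some 4 N to push past its bevel); back to 0 once the trailing edge has passed: the plate then cannot come back. Also 0 with no plate there.
- timer: Bystander: white bench timer with two buttons, 52 x 66 x 24 mm, lying to the right of the reader. Origin at the centre of its underside.
- screwdriver: Bystander: screwdriver with black handle, 177 mm long, 25 mm high, lying to the left of the reader. Origin under its middle.
- filter_box: Bystander: small closed carton, 90 x 60 x 26 mm, to the right. Origin at the centre of its underside.
- calculator: Bystander: pocket calculator, 125 x 66 x 14 mm, to the left. Origin at the centre of its underside.
- spare_plate_low: Bystander: lower of two more microplates, like the one to load, stacked on the bench to the right. Origin at the centre of its underside.
- spare_plate_high: Bystander: upper of the two stacked microplates.
Not all that is in view belongs to the job. What is shaped like the plate but green is not meant.

How it is judged:
By the outcome, as a careful person would: the job done as asked, in the order asked, and still so for the second after the job is handed in, with the robot touching nothing.
It also fails if it takes over 67 s, if anything falls off the work surface, if the arm or the gripper's body presses on something with over 40 N, if the wrist force passes 120 N, or if a joint passes its speed limit or range.

## Working session

There is one attempt and no reset: what is moved stays moved. The work goes in short steps, Python scripts to look and compute and a tool call to move; the robot and the scene stay as the last step left them, time stands still between calls to the robot, and variables do not carry over. Pictures are saved under pics/ and viewed, at most 12 in all, crops included, and the job is handed in when it is done.

Besides the shell and the picture viewer there is one more tool, called after ">>>" as name(argument=value, ...) on one line, values as JSON. play_rows: Moves the arm, as the interface text tells. Its arguments: {"type":"object","properties":{"steps":{"type":"array","items":{"type":"array","items":{"type":"array","items":{"type":"number"}}}},"force":{"type":"number"}},"required":["steps"]}

```bash
mkdir -p pics; ls; cat > h.py <<'E'
import numpy as np, cv2
from cell import *
def snap(n,f=None):
    c=read_camera(n)
    if f: cv2.imwrite('pics/'+f,c['frame'][:,:,::-1])
    return c
def ray(c,u,v):
    K=np.array(c['intrinsics']);V=np.array(c['view'])
    d=np.linalg.inv(K)@[u,v,1]; d=np.array([d[0],-d[1],-d[2]])
    R=V[:3,:3];t=V[:3,3]
    return -R.T@t, R.T@d
def onz(c,u,v,z):
    o,d=ray(c,u,v); return o+d*(z-o[2])/d[2]
def proj(c,P):
    K=np.array(c['intrinsics']);V=np.array(c['view'])
    P=np.atleast_2d(P); q=P@V[:3,:3].T+V[:3,3]; q=q*[1,-1,-1]; p=q@K.T
    return p[:,:2]/p[:,2:]
E
python3 - <<'E'
from h import *
print(get_obs())
a=snap('top','top0.png');b=snap('scene','scene0.png')
for cam,c in(('top',a),('scene',b)):
    print(cam,c.keys(),np.array(c['intrinsics']).round(1).tolist(),ray(c,320,200))
    for n in['reader','plate','catch','timer','screwdriver','filter_box','calculator','spare_plate_low']:
        print(n,[(round(s['p'],2),np.array(s['extent']).round().tolist()) for s in silhouettes(cam,n)])
E
```

```text
pics
{'time_s': 0.0, 'qpos': array([75.63592588, 18.4389997 , -4.01569931, 83.17626072,  1.29594288,
       78.54230655, -3.26036017]), 'joint_velocities': array([ 0.04134528,  0.14760728, -0.07564463, -0.07703335, -0.00569064,
        0.05140133, -0.0133232 ]), 'effort': array([-3.05278872e-04, -4.91292679e+01, -4.04075012e-01, -3.12527347e+01,
       -6.39960472e-02,  4.39003017e-02,  1.99450155e-04]), 'tool_pos': array([ 0.16991107, -0.62680362,  0.22145034]), 'tool_rot': array([-1.79887735e+02,  6.79149473e-03,  1.51738478e+01]), 'force': array([ 0.87207129, -0.15942854, -0.68175119]), 'wrist_torque': array([ 0.0076539 , -0.00879317,  0.01791839]), 'grasp_force': 0.0, 'grip_width': 0.08681758461572034}
top dict_keys(['frame', 'intrinsics', 'view']) [[416.5, 0.0, 316.3], [0.0, 416.5, 204.8], [0.0, 0.0, 1.0]] (array([0.30868586, 0.02123461, 1.30320916]), array([ 0.22772577, -0.01051999, -0.97377573]))
reader [(0.65, [276.0, 134.0, 349.0, 250.0])]
plate [(0.87, [359.0, 218.0, 406.0, 264.0]), (0.85, [299.0, 196.0, 329.0, 240.0]), (0.48, [447.0, 202.0, 492.0, 247.0])]
catch []
timer [(0.73, [348.0, 175.0, 376.0, 193.0])]
screwdriver [(0.52, [264.0, 164.0, 276.0, 202.0])]
filter_box [(0.91, [437.0, 251.0, 471.0, 286.0])]
calculator [(0.89, [145.0, 198.0, 187.0, 228.0])]
spare_plate_low [(0.58, [278.0, 132.0, 345.0, 250.0])]
scene dict_keys(['frame', 'intrinsics', 'view']) [[379.6, 0.0, 319.2], [0.0, 379.6, 205.8], [0.0, 0.0, 1.0]] (array([-0.33099072,  0.51592951,  0.76545052]), array([ 0.72652073, -0.40722616, -0.55369055]))
reader [(0.65, [260.0, 155.0, 358.0, 247.0])]
plate [(0.72, [303.0, 206.0, 340.0, 236.0]), (0.7, [363.0, 200.0, 401.0, 232.0])]
catch []
timer [(0.66, [331.0, 188.0, 350.0, 200.0])]
screwdriver []
filter_box [(0.71, [437.0, 205.0, 467.0, 224.0])]
calculator [(0.87, [145.0, 253.0, 191.0, 274.0])]
spare_plate_low [(0.54, [415.0, 187.0, 453.0, 203.0])]
```

```bash
python3 - <<'E'
from h import *
a=cv2.imread('pics/top0.png')[110:300,130:510]; cv2.imwrite('pics/c1.png',cv2.resize(a,(760,380),interpolation=3))
a=cv2.imread('pics/top0.png')[124:260,260:420]; cv2.imwrite('pics/c2.png',cv2.resize(a,None,fx=4.4,fy=4.4,interpolation=3))
E
```

```text
(no output)
```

View pics/c1.png

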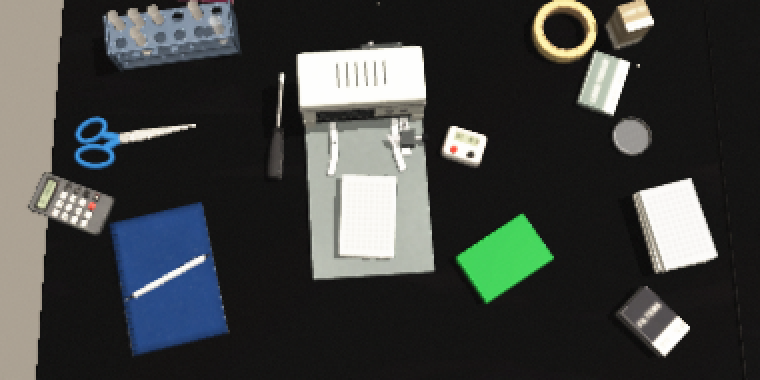

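View pics/c2.png

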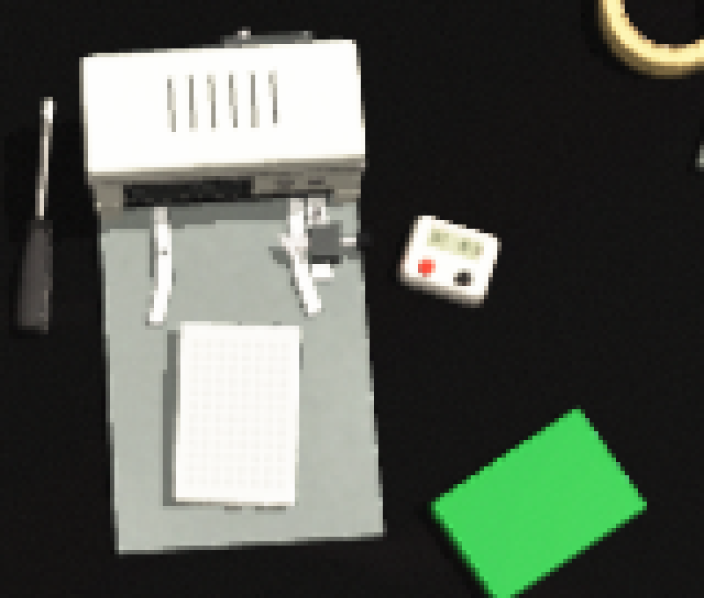

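View pics/scene0.png

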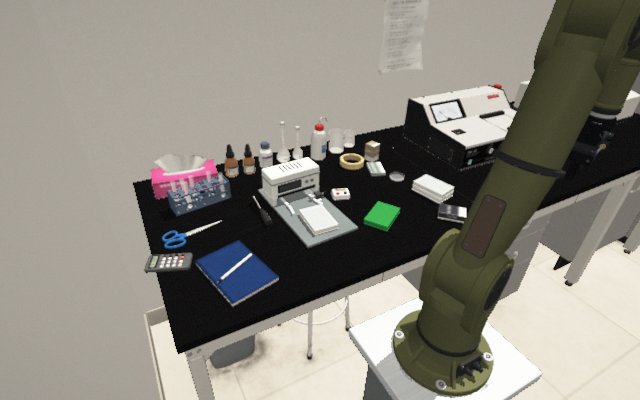

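Top view: candidates are the white plate on the shelf (top px ~314,218), the green look-alike (~382,241) and the white spare stack (~470,225). I choose the one on the grey shelf, which the second crop confirms. The timer at (362,184) and the screwdriver at (268,183) flank the reader.

```bash
cat > fit.py <<'E'
from h import *
from scipy.optimize import minimize
def box(p,L,W):  # p=x,y,yaw
    c,s=np.cos(p[2]),np.sin(p[2]); q=np.array([[1,1],[1,-1],[-1,-1],[-1,1]])*[L/2,W/2]
    return q@np.array([[c,s],[-s,c]])+p[:2]
def rd(p,pts):
    c,s=np.cos(p[2]),np.sin(p[2]); pts=np.atleast_2d(np.array(pts,float)); o=pts.copy()
    o[:,:2]=pts[:,:2]@np.array([[c,s],[-s,c]])+p[:2]; return o
E
python3 - <<'E'
from fit import *
from scipy.optimize import least_squares
c=snap('top')
px=lambda u,v:(260+u/4.4,124+v/4.4)
# reader from corners picked in crop 2
cor=[((118,552),(-.245,.095,.012)),((383,533),(-.245,-.095,.012)),((81,60),(.085,.095,.122)),((356,42),(.085,-.095,.122)),((88,174),(0,.095,.122)),((365,158),(0,-.095,.122))]
U=np.array([px(*a) for a,_ in cor]);P=[b for _,b in cor]
r=least_squares(lambda p:(proj(c,rd(p,P))-U).ravel(),[0.6,0,0],loss='soft_l1')
print('reader',r.x,np.degrees(r.x[2]),(proj(c,rd(r.x,P))-U).round(1).tolist())
pc=[((182,322)),((300,325)),((297,506)),((172,500))]
Q=np.array([px(*a) for a in pc])
p=least_squares(lambda p:(proj(c,rd(p,[(.0639,.0427,.032),(.0639,-.0427,.032),(-.0639,-.0427,.032),(-.0639,.0427,.032)]))-Q).ravel(),[.5,0,0])
print('plate',p.x,np.degrees(p.x[2]),p.fun.round(1))
d=p.x-r.x;cc,s=np.cos(r.x[2]),np.sin(r.x[2]);print('plate in reader',d[0]*cc+d[1]*s,-d[0]*s+d[1]*cc,np.degrees(d[2]))
print('mouth',rd(r.x,[(-.083,0,.012),(.036,0,0)]))
for (u,v) in [(362,184),(268,164),(266,200)]: print(onz(c,u,v,.02))
E
```

```text
reader [0.70226758 0.03208173 0.05409326] 3.099315346614628 [[-0.4, 0.6], [0.5, 0.9], [-0.2, -0.8], [0.2, -0.7], [-0.4, 0.2], [0.4, -0.3]]
plate [ 0.54974393  0.02683081 -0.04811685] -2.7568924400972232 [-0.2  0.1  0.2  0.3 -0.3 -0.4  0.3  0. ]
plate in reader -0.15258445749623364 0.0030032382973688466 -5.856207786711852
mouth [[0.61938898 0.02759418 0.012     ]
 [0.73821492 0.03402814 0.        ]]
[ 0.65947515 -0.12739731  0.02      ]
[0.73021235 0.17341154 0.02      ]
[0.61097576 0.1782444  0.02      ]
```

>>> play_rows(steps=[[[0.02,-0.011,0,0,0,0,0.025],[0.04,-0.023,0,0,0,0,0.025],[0.04,-0.023,0,0,0,0,0.025],[0.04,-0.023,0,0,0,0,0.025],[0.04,-0.023,0,0,0,0,0.025],[0.04,-0.023,0,0,0,0,0.025],[0.04,-0.023,0,0,0,0,0.025],[0.022,-0.025,0,0,0,0,0.025],[0.016,-0.04,0,0,0,0,0.025],[0.016,-0.04,0,0,0,0,0.025],[0.016,-0.04,0,0,0,0,0.025],[0.016,-0.04,0,0,0,0,0.025]]])

```text
time_s: 2.15
tool_pos: [0.4167, -0.2127, 0.2227]
tool_rot: [180.0, -0.0, 15.2]
force: [0.6, 0.1, 0.1]
grip_width: 0.0254
grasp_force: 0.0
```

>>> play_rows(steps=[[[0.016,-0.04,0,0,0,0,0.025],[0.016,-0.04,0,0,0,0,0.025],[0.016,-0.04,0,0,0,0,0.025],[0.016,-0.04,0,0,0,0,0.025],[0.016,-0.04,0,0,0,0,0.025],[0,0,0,0,0,0.105,0.025],[0,0,0,0,0,0.105,0.025],[0,0,0,0,0,0,0.025],[0,0,0,0,0,0,0.025]]])

```text
time_s: 3.05
tool_pos: [0.4415, -0.0007, 0.2226]
tool_rot: [180.0, -0.0, 3.3]
force: [0.4, 0.2, 0.4]
grip_width: 0.025
grasp_force: 0.0
```

```bash
python3 - <<'E'
from h import *
o=get_obs();print(o['time_s'],o['tool_pos'],o['tool_rot'],o['qpos'].round(1),o['force'])
c=snap('wrist','w1.png')
for n in['reader','plate','catch']:
    print(n,[(round(s['p'],2),np.array(s['extent']).round().tolist()) for s in silhouettes('wrist',n)])
E
```

```text
3.05 [ 0.44147055 -0.00065352  0.22263216] [ 1.79984259e+02 -1.09326575e-02  3.26102270e+00] [ 39.2  -7.4 -38.8 109.7  -4.7  76.1 -85. ] [0.37665177 0.20904125 0.35388648]
reader [(0.85, [219.0, 4.0, 386.0, 155.0]), (0.46, [417.0, 0.0, 466.0, 17.0])]
plate [(0.66, [401.0, 93.0, 520.0, 196.0]), (0.61, [262.0, 11.0, 346.0, 136.0]), (0.19, [416.0, 0.0, 468.0, 16.0])]
catch [(0.31, [162.0, 0.0, 184.0, 13.0])]
```

View pics/w1.png

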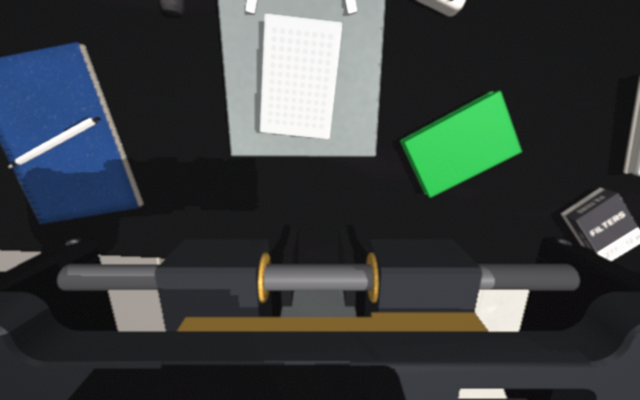

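The wrist view shows the plate with corners (265,14), (342,22), (329,138) and (260,132). The shelf front edge runs (232,157)–(376,156), and the rail tips are at (251,8) and (349,8).

```bash
python3 - <<'E'
from fit import *
from scipy.optimize import least_squares
c=snap('wrist'); print(ray(c,320,200)[0])
f=cv2.cvtColor(c['frame'],cv2.COLOR_RGB2GRAY)
for z,pts in((.012,[(232,157),(376,156),(221,20),(385,20)]),(.032,[(265,14),(342,22),(329,138),(260,132)])):
    print([onz(c,*p,z)[:2].round(4).tolist() for p in pts])
Q=np.array([(265,14),(342,22),(329,138),(260,132)],float)
C=[(.0639,.0427,.032),(.0639,-.0427,.032),(-.0639,-.0427,.032),(-.0639,.0427,.032)]
p=least_squares(lambda p:(proj(c,rd(p,C))-Q).ravel(),[.5,0,0])
print('plate',p.x,np.degrees(p.x[2]),p.fun.round(1))
a=onz(c,232,157,.012);b=onz(c,376,156,.012);m=(a+b)/2
print('reader yaw',np.degrees(np.arctan2(a[1]-b[1],a[0]-b[0]))-90,'w',np.hypot(*(a-b)[:2]))
l=onz(c,221,20,.012);l=l-a;r=onz(c,385,20,.012)-b;print('side yaws',np.degrees(np.arctan2(l[1],l[0])),np.degrees(np.arctan2(r[1],r[0])),'front mid',m)
y=np.radians(3.1);print('origin',m[:2]+.245*np.array([np.cos(y),np.sin(y)]))
E
```

```text
[0.52078912 0.00473266 0.38443517]
[[0.4516, 0.1141], [0.4633, -0.0749], [0.6103, 0.1215], [0.6207, -0.0673]]
[[0.6139, 0.0673], [0.6108, -0.0167], [0.4852, -0.0108], [0.4878, 0.0733]]
plate [ 0.54918266  0.02823783 -0.04263825] -2.4429917537268233 [-0.8 -1.1  0.4 -0.4  0.6  1.4 -0.3  0.5]
reader yaw 3.5508326244612363 w 0.18937243303926155
side yaws 2.6831530307844274 2.782279131657758 front mid [0.4574175  0.01959495 0.012     ]
origin [0.70205898 0.03284426]
```

>>> play_rows(steps=[[[0.012,-0.01,0.03,0,0,0.004,0.025],[0.012,-0.0095,0.03,0,0,0,0.025],[0,0,0.03,0,0,0,0.025],[0,0,0.03,0,0,0,0.025],[0,0,0,0,0,0,0.025],[0,0,0,0,0,0,0.025]]])

```text
time_s: 3.9
tool_pos: [0.4644, 0.0203, 0.1029]
tool_rot: [-180.0, 0.0, 2.9]
force: [0.5, 1.2, 0.8]
grip_width: 0.0252
grasp_force: 0.0
```

```bash
python3 - <<'E'
from h import *
o=get_obs();print(o['time_s'],o['tool_pos'],o['tool_rot'],o['qpos'].round(1),o['force'])
E
```

```text
3.9 [0.46444224 0.02029741 0.10286666] [-1.79967445e+02  3.34540170e-02  2.92267236e+00] [ 36.5   3.9 -43.  115.6   3.   61.6 -95. ] [0.48886491 1.16986691 0.77447519]
```

>>> play_rows(steps=[[[0,0,0.028,0,0,0,0.025],[0,0,0.028,0,0,0,0.025],[0,0,0.018,0,0,0,0.025],[0,0,0.01,0,0,0,0.025],[0,0,0,0,0,0,0.025],[0.005,0,0,0,0,0,0.025],[0.005,0,0,0,0,0,0.025],[0.005,0,0,0,0,0,0.025],[0.005,0,0,0,0,0,0.025],[0.005,0,0,0,0,0,0.025],[0,0,0,0,0,0,0.025]]])

```text
time_s: 5.0
tool_pos: [0.4904, 0.0217, 0.0187]
tool_rot: [-180.0, -0.1, 2.9]
force: [0.2, 0.1, -0.1]
grip_width: 0.025
grasp_force: 0.0
```

```bash
cat > st.py <<'E'
from fit import *
from scipy.optimize import least_squares
R=(.702,.0325,np.radians(3.0))
def plate(c,g):
    s=[s for s in silhouettes('top','plate')]
    return s
def inr(p):
    c,s=np.cos(R[2]),np.sin(R[2]);d=np.array(p[:2])-R[:2];return d[0]*c+d[1]*s,-d[0]*s+d[1]*c
o=get_obs();print(o['time_s'],'tcp',o['tool_pos'].round(4),'in reader',np.round(inr(o['tool_pos']),4),o['tool_rot'].round(1),o['qpos'].round(1),o['force'].round(1))
E
python3 - <<'E'
from st import *
c=snap('wrist','w2.png');t=snap('top','t2.png')
a=cv2.resize(c['frame'][:260,140:460],None,fx=1.5,fy=1.5);b=cv2.resize(t['frame'][124:260,260:420],None,fx=3,fy=2.868)
b=cv2.resize(t['frame'][124:260,260:420],(460,390))
cv2.imwrite('pics/m2.png',np.hstack([a[:390,:340+0] if 0 else cv2.resize(a,(340,390)),b])[:,:,::-1])
E
```

```text
5.0 tcp [0.4904 0.0217 0.0187] in reader [-0.2118  0.0003] [-1.8e+02 -1.0e-01  2.9e+00] [  32.3   15.3  -41.4  116.4   12.7   52.6 -102.9] [ 0.2  0.1 -0.1]
```

View pics/m2.png

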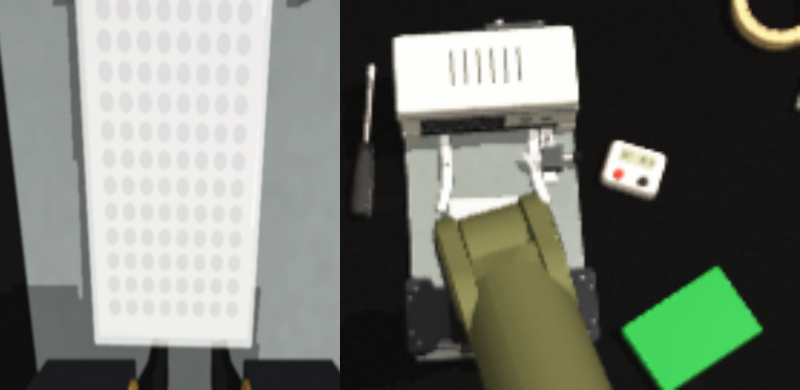

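The plate's rear edge sits on both finger tips (merged picture, wrist half: edge (95,343)–(252,347)). In the top half its front is just before the mouth. I'll continue slowly.

>>> play_rows(steps=[[[0.005,0,0,0,0,0,0.025],[0.005,0,0,0,0,0,0.025],[0.005,0,0,0,0,0,0.025],[0.005,0,0,0,0,0,0.025],[0,0,0,0,0,0,0.025]]])

```text
time_s: 5.6
tool_pos: [0.5104, 0.0227, 0.0186]
tool_rot: [-180.0, -0.1, 2.9]
force: [0.6, 0.2, 0.3]
grip_width: 0.0251
grasp_force: 0.0
```

```bash
cat >> st.py <<'E'
def rear(c):
    f=c['frame'].astype(int); w=(f.min(2)>170).astype(np.uint8); w[:,:200]=0
    n,l,s,_=cv2.connectedComponentsWithStats(w); 
    i=1+np.argmax(s[1:,4]); m=l==i
    P={}
    for u in range(s[i,0]+12,s[i,0]+s[i,2]-12,4):
        v=np.nonzero(m[:,u])[0]
        if len(v): P[u]=v.max()
    u=np.array(list(P)); v=np.array(list(P.values())); k=v>np.median(v)-6; u,v=u[k],v[k]
    q=np.polyfit(u,v,1); k=abs(v-np.polyval(q,u))<2; q=np.polyfit(u[k],v[k],1)
    a=[onz(c,x,np.polyval(q,x),.014) for x in(u[k].min(),u[k].max())]; b=a[0]-a[1]
    # side edges, in rows above rear edge
    r=[]
    for z in(20,50,80):
        row=int(np.median(v))-z
        if row>0:
            x=np.nonzero(m[row])[0]; A=onz(c,x.min(),row,.03);B=onz(c,x.max(),row,.03); r.append([np.round(inr(A),4).tolist(),np.round(inr(B),4).tolist()])
    return 'rear yaw rel %.1f'%(np.degrees(np.arctan2(b[1],b[0])-R[2])-90),'mid',np.round(inr(sum(a)/2),4),s[i],r
E
python3 - <<'E'
from st import *
c=snap('wrist','w3.png');print(*rear(c),sep='\n')
E
```

```text
5.6 tcp [0.5104 0.0227 0.0186] in reader [-0.1918  0.0003] [-1.8e+02 -1.0e-01  2.9e+00] [  31.    17.8  -40.7  113.8   14.3   53.4 -104. ] [0.6 0.2 0.3]
rear yaw rel -2.6
mid
[-0.1862  0.01  ]
[  200     0   204   232 39000]
[[[-0.1672, 0.0513], [-0.1673, -0.033]], [[-0.1498, 0.0508], [-0.15, -0.0342]], [[-0.1335, 0.0497], [-0.1337, -0.0347]]]
```

>>> play_rows(steps=[[[0.004,0.0012,0,0,0,0,0.025],[0.004,0.0012,0,0,0,0,0.025],[0.004,0.0012,0,0,0,0,0.025],[0.004,0.0012,0,0,0,0,0.025],[0,0,0,0,0,0,0.025]]])

```text
time_s: 6.15
tool_pos: [0.5264, 0.0184, 0.0186]
tool_rot: [-180.0, -0.0, 2.9]
force: [0.3, -0.4, -0.5]
grip_width: 0.025
grasp_force: 0.0
```

```bash
python3 - <<'E'
from st import *
c=snap('wrist','w4.png');print(*rear(c),sep='\n')
E
```

```text
6.15 tcp [0.5264 0.0184 0.0186] in reader [-0.1761 -0.0049] [-180.    -0.     2.9] [  30.5   19.6  -40.   111.6   15.4   54.1 -104.2] [ 0.3 -0.4 -0.5]
rear yaw rel -0.6
mid
[-0.1717  0.005 ]
[  200     0   195   232 39324]
[[[-0.152, 0.0467], [-0.1522, -0.0377]], [[-0.1346, 0.0467], [-0.1348, -0.0383]], [[-0.1183, 0.0461], [-0.1185, -0.0384]]]
```

>>> play_rows(steps=[[[0.004,0.0003,0,0,0,0,0.025],[0.004,0.0003,0,0,0,0,0.025],[0.004,0,0,0,0,0,0.025],[0.004,0,0,0,0,0,0.025],[0,0,0,0,0,0,0.025]]])

```text
time_s: 6.7
tool_pos: [0.5425, 0.0189, 0.0185]
tool_rot: [-180.0, -0.1, 2.9]
force: [-1.8, -0.4, -1.0]
grip_width: 0.0249
grasp_force: 0.6
```

```bash
python3 - <<'E'
from st import *
c=snap('wrist','w5.png');print(*rear(c),sep='\n')
cv2.imwrite('pics/w5c.png',cv2.resize(c['frame'][:240,140:460],(640,480))[:,:,::-1])
E
```

```text
6.7 tcp [0.5425 0.0189 0.0185] in reader [-0.16   -0.0052] [-1.8e+02 -1.0e-01  2.9e+00] [  29.5   21.4  -39.5  109.5   16.5   54.8 -104.7] [-1.8 -0.4 -1. ]
rear yaw rel 0.5
mid
[-0.1564  0.0034]
[  200     0   195   233 40087]
[[[-0.1365, 0.0447], [-0.1366, -0.0392]], [[-0.1191, 0.0447], [-0.1192, -0.0397]], [[-0.1027, 0.0448], [-0.1029, -0.0397]]]
```

View pics/w5c.png

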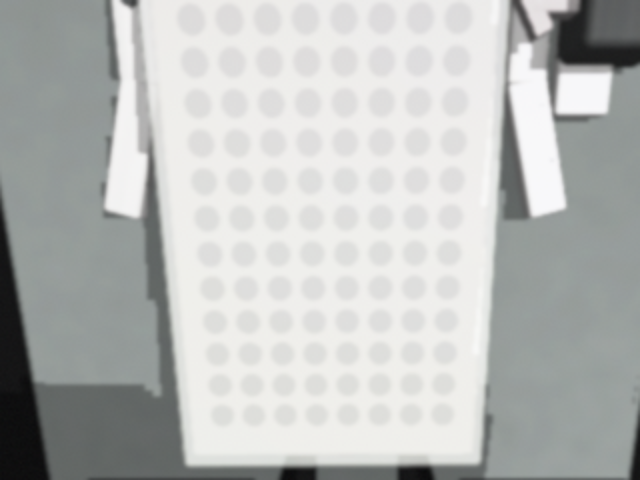

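The plate is square between the rails (left rail ~(125,150), right rail ~(535,140) in the crop), with the catch housing at (600,30). I'll continue.

>>> play_rows(steps=[[[0.003,0,0,0,0,0,0.025],[0.003,0,0,0,0,0,0.025],[0.003,0,0,0,0,0,0.025],[0.003,0,0,0,0,0,0.025],[0,0,0,0,0,0,0.025]]])

```text
time_s: 7.25
tool_pos: [0.5545, 0.0195, 0.0186]
tool_rot: [-180.0, -0.1, 2.9]
force: [-0.4, -0.8, 0.1]
grip_width: 0.0251
grasp_force: 0.1
```

>>> play_rows(steps=[[[0.004,0,0,0,0,0,0.025],[0.004,0,0,0,0,0,0.025],[0.004,0,0,0,0,0,0.025],[0.004,0,0,0,0,0,0.025],[0.004,0,0,0,0,0,0.025],[0,0,0,0,0,0,0.025]]])

```text
time_s: 7.85
tool_pos: [0.5747, 0.0203, 0.0187]
tool_rot: [-180.0, -0.1, 2.9]
force: [-0.4, 0.6, 0.3]
grip_width: 0.025
grasp_force: 0.0
```

```bash
python3 - <<'E'
from st import *
c=snap('wrist','w6.png');print(*rear(c),sep='\n')
E
```

```text
7.85 tcp [0.5747 0.0203 0.0187] in reader [-0.1277 -0.0055] [-1.8e+02 -1.0e-01  2.9e+00] [  27.6   24.9  -38.4  105.    18.3   56.3 -105.6] [-0.4  0.6  0.3]
rear yaw rel 0.2
mid
[-0.1239  0.0045]
[  200     0   219   233 43699]
[[[-0.1043, 0.0451], [-0.1045, -0.0394]], [[-0.0869, 0.0451], [-0.0871, -0.0394]], [[-0.0705, 0.0573], [-0.0707, -0.0553]]]
```

>>> play_rows(steps=[[[-0.008,0,0,0,0,0,0.025],[0,-0.007,-0.003,0,0,0,0.025],[0,0,0,0,0.131,0,0.025],[0,0,0,0,0.131,0,0.025],[0,0,0,0,0.131,0,0.025],[0,0,0,0,0.131,0,0.025],[0,0,0,0,0,0,0.025],[0,0,0,0,0,0,0.025],[0,0,0,0,0,0,0.025]]])

```text
time_s: 8.8
tool_pos: [0.5678, 0.0274, 0.0234]
tool_rot: [-180.0, -30.1, 2.9]
force: [0.6, 0.3, 1.2]
grip_width: 0.0252
grasp_force: 0.0
```

```bash
python3 - <<'E'
from st import *
c=snap('wrist','w7.png');print(*rear(c),sep='\n')
E
```

```text
8.8 tcp [0.5678 0.0274 0.0234] in reader [-0.1343  0.0019] [-180.   -30.1    2.9] [  31.8    6.2  -39.   131.8   22.6   14.3 -113.6] [0.6 0.3 1.2]
rear yaw rel 0.3
mid
[-0.1138  0.0029]
[  230    38   191   173 25277]
[[[-0.1039, 0.045], [-0.1041, -0.0399]], [[-0.084, 0.0576], [-0.0842, -0.0532]], [[-0.0631, 0.0551], [-0.0632, -0.0521]]]
```

>>> play_rows(steps=[[[-0.0012,0,0.0022,0,0,0,0.025],[0.0043,0,0.0025,0,0,0,0.025],[0.0043,0,0.0025,0,0,0,0.025],[0.0043,0,0.0025,0,0,0,0.025],[0.0043,0,0.0025,0,0,0,0.025],[0.0043,0,0.0025,0,0,0,0.025],[0.0043,0,0.0025,0,0,0,0.025],[0.0043,0,0.0025,0,0,0,0.025],[0.0043,0,0.0025,0,0,0,0.025],[0,0,0,0,0,0,0.025]]])

```text
time_s: 9.85
tool_pos: [0.6059, 0.0292, 0.0192]
tool_rot: [-180.0, -30.1, 2.9]
force: [0.0, 0.0, 0.5]
grip_width: 0.0249
grasp_force: 0.1
```

```bash
python3 - <<'E'
from st import *
c=snap('wrist','w8.png');print(*rear(c),sep='\n')
cv2.imwrite('pics/w8c.png',cv2.resize(c['frame'][:300,120:520],(800,600))[:,:,::-1])
E
```

```text
9.85 tcp [0.6059 0.0292 0.0192] in reader [-0.0961  0.0017] [-180.   -30.1    2.9] [  27.1   11.2  -34.9  127.1   30.3   15.4 -119.9] [0.  0.  0.5]
rear yaw rel -0.2
mid
[-0.0845  0.0033]
[  223    84   205   143 22382]
[[[-0.0743, 0.0585], [-0.0745, -0.0556]], [[-0.0553, 0.0536], [-0.0555, -0.0652]], [[-0.0353, 0.0524], [-0.0354, -0.0529]]]
```

View pics/w8c.png

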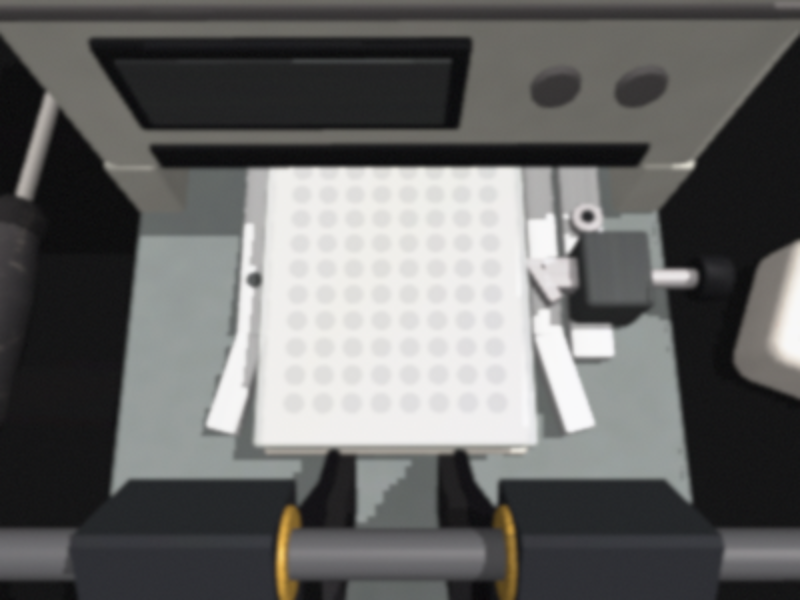

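The close view shows the plate between the rails with the fingers at its rear edge. The bolt is pressed in beside it (crop ~(550,275)), the knob is at (715,275), and there is clear space to the head. I'll advance with care.

>>> play_rows(steps=[[[0.0048,0,0.0016,0,0,0,0.025],[0.0044,0,0.0024,0,0,0,0.025],[0.0044,0,0.0024,0,0,0,0.025],[0.0044,0,0.0024,0,0,0,0.025],[0.0044,0,0.0024,0,0,0,0.025],[0.0044,0,0.0024,0,0,0,0.025],[0,0,0,0,0,0,0.025]]])

```text
time_s: 10.6
tool_pos: [0.6361, 0.0306, 0.021]
tool_rot: [-180.0, -30.1, 2.9]
force: [0.3, -0.3, 0.4]
grip_width: 0.0248
grasp_force: 0.1
```

```bash
python3 - <<'E'
from st import *
c=snap('wrist','w9.png');print(*rear(c),sep='\n')
c8=cv2.imread('pics/w8.png')
E
```

```text
10.6 tcp [0.6361 0.0306 0.021 ] in reader [-0.0659  0.0016] [-180.   -30.1    2.9] [  25.1   14.4  -33.3  123.2   32.5   16.8 -121.3] [ 0.3 -0.3  0.4]
rear yaw rel -1.3
mid
[-0.0546  0.0013]
[  228   130   185   110 15419]
[[[-0.0438, 0.0522], [-0.0439, -0.0465]], [[-0.0245, 0.0522], [-0.0247, -0.0478]], [[-0.0043, 0.0515], [-0.0045, -0.0478]]]
```

>>> play_rows(steps=[[[0.0017,0,0.001,0,0,0,0.025],[0.0017,0,0.001,0,0,0,0.025],[0.0017,0,0.001,0,0,0,0.025],[0.0017,0,0.001,0,0,0,0.025],[0,0,0,0,0,0,0.025]]])

```text
time_s: 11.15
tool_pos: [0.6431, 0.0309, 0.0205]
tool_rot: [-180.0, -30.0, 2.9]
force: [-1.6, 0.2, -1.1]
grip_width: 0.025
grasp_force: 0.6
```

>>> play_rows(steps=[[[0.0017,0,0.001,0,0,0,0.025],[0.0017,0,0.001,0,0,0,0.025],[0.0017,0,0.001,0,0,0,0.025],[0,0,0,0,0,0,0.025]]])

```text
time_s: 11.55
tool_pos: [0.6492, 0.0312, 0.0206]
tool_rot: [-180.0, -30.0, 2.9]
force: [-0.4, 0.4, -0.0]
grip_width: 0.0249
grasp_force: 0.5
```

```bash
python3 - <<'E'
from st import *
c=snap('wrist','w10.png');print(*rear(c),sep='\n')
cv2.imwrite('pics/w10c.png',cv2.resize(c['frame'][60:260,190:450],(780,600),interpolation=3)[:,:,::-1])
E
```

```text
11.55 tcp [0.6492 0.0312 0.0206] in reader [-0.0528  0.0015] [-180.   -30.     2.9] [  24.2   15.8  -32.6  121.5   33.5   17.4 -121.8] [-0.4  0.4 -0. ]
rear yaw rel 0.2
mid
[ 0.0908 -0.0605]
[  200     0   401    52 20163]
[[[0.0941, 0.0862], [0.0937, -0.197]]]
```

View pics/w10c.png

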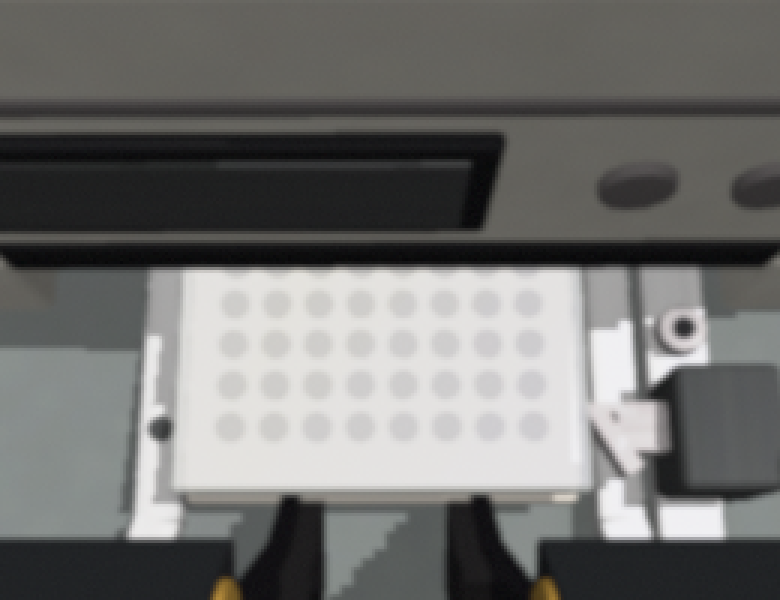

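The bolt's bevel is at crop (590–640, 403–475), with its flat holding face at row ~403. The plate's trailing edge is at row ~490, so it is still short of it.

```bash
python3 - <<'E'
from st import *
c=snap('wrist')
for n,u,v,z in(('bolt flat',400,403,.029),('bolt flat r',650,403,.029),('rear L',190,490,.032),('rear R',580,490,.032),('rear bottom',380,502,.0125),('lip',400,265,.036)):
    print(n,np.round(inr(onz(c,190+u/3,60+v/3,z)),4))
E
```

```text
11.6 tcp [0.6492 0.0312 0.0206] in reader [-0.0528  0.0015] [-180.   -30.1    2.9] [  24.3   15.8  -32.6  121.5   33.5   17.4 -121.8] [-1.  -0.7 -0.3]
bolt flat [-0.0258 -0.0009]
bolt flat r [-0.0259 -0.0525]
rear L [-0.0441  0.0409]
rear R [-0.0442 -0.0364]
rear bottom [-0.0444  0.0034]
lip [ 0.0018 -0.0009]
```

>>> play_rows(steps=[[[0.0017,0,0.001,0,0,0,0.025],[0.0017,0,0.001,0,0,0,0.025],[0.0017,0,0.001,0,0,0,0.025],[0.0017,0,0.001,0,0,0,0.025],[0.0017,0,0.001,0,0,0,0.025],[0,0,0,0,0,0,0.025]]])

```text
time_s: 12.25
tool_pos: [0.6591, 0.0318, 0.0206]
tool_rot: [-180.0, -30.1, 2.9]
force: [-1.1, -0.3, -0.8]
grip_width: 0.025
grasp_force: 0.4
```

>>> play_rows(steps=[[[0.0009,0,0.0005,0,0,0,0.025],[0.0009,0,0.0005,0,0,0,0.025],[0,0,0,0,0,0,0.025]]])

```text
time_s: 12.55
tool_pos: [0.6608, 0.0319, 0.0204]
tool_rot: [180.0, -30.0, 2.9]
force: [-1.1, -0.3, -0.0]
grip_width: 0.0253
grasp_force: 0.7
```

>>> play_rows(steps=[[[0.0009,0,0.0005,0,0,0,0.025],[0.0009,0,0.0005,0,0,0,0.025],[0,0,0,0,0,0,0.025]]])

```text
time_s: 12.85
tool_pos: [0.6628, 0.0319, 0.0205]
tool_rot: [180.0, -30.0, 2.9]
force: [-0.6, 0.4, 1.0]
grip_width: 0.0249
grasp_force: 0.8
```

```bash
cat > look.py <<'E'
import sys
from st import *
c=snap('wrist');k=c['frame'][60:260,190:450]
cv2.imwrite('pics/'+sys.argv[1],cv2.resize(k,(780,600),interpolation=3)[:,:,::-1])
E
python3 look.py w11.png
```

```text
12.85 tcp [0.6628 0.0319 0.0205] in reader [-0.0391  0.0015] [180.  -30.    2.9] [  23.5   17.3  -32.   119.7   34.2   18.1 -122.2] [-0.6  0.4  1. ]
```

>>> play_rows(steps=[[[0.0009,0,0.0005,0,0,0,0.025],[0,0,0,0,0,0,0.025]]])

```text
time_s: 13.1
tool_pos: [0.6636, 0.032, 0.0203]
tool_rot: [180.0, -30.0, 2.9]
force: [-3.1, 0.2, 1.3]
grip_width: 0.0251
grasp_force: 1.6
```

>>> play_rows(steps=[[[0.0009,0,0.0005,0,0,0,0.025],[0,0,0,0,0,0,0.025]]])

```text
time_s: 13.3
tool_pos: [0.6641, 0.032, 0.02]
tool_rot: [180.0, -29.9, 2.9]
force: [-5.2, -0.2, 2.9]
grip_width: 0.0249
grasp_force: 2.6
```

>>> play_rows(steps=[[[0.0009,0,0.0005,0,0,0,0.025],[0,0,0,0,0,0,0.025]]])

```text
time_s: 13.5
tool_pos: [0.665, 0.032, 0.0199]
tool_rot: [180.0, -29.9, 2.9]
force: [-6.8, -0.2, 3.0]
grip_width: 0.0252
grasp_force: 2.9
```

>>> play_rows(steps=[[[0.0009,0,0.0005,0,0,0,0.025],[0,0,0,0,0,0,0.025]]])

```text
time_s: 13.7
tool_pos: [0.6659, 0.032, 0.0198]
tool_rot: [180.0, -29.9, 2.9]
force: [-5.0, 0.4, 2.0]
grip_width: 0.0252
grasp_force: 2.7
```

```bash
python3 look.py w12.png
```

```text
13.7 tcp [0.6659 0.032  0.0198] in reader [-0.0361  0.0014] [180.  -29.9   2.9] [  23.3   17.7  -31.8  119.2   34.4   18.3 -122.2] [-5.   0.4  2. ]
```

View pics/w12.png

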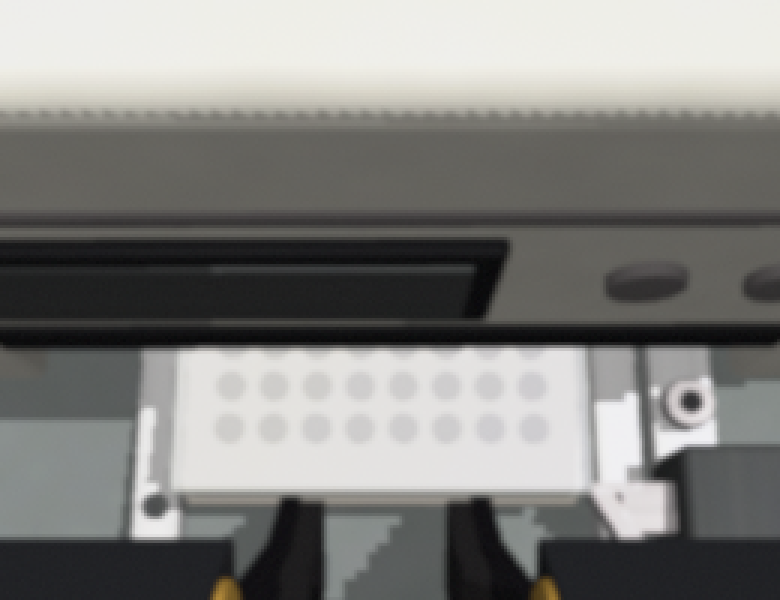

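Stop contact was felt at TCP x ≈ 0.663. The trailing edge (row ~491) is not yet past the bolt's holding face (row ~483, still pressed in at (595,485)). I'll press on about 3 mm in small steps.

>>> play_rows(steps=[[[0.0009,0,0.0004,0,0,0,0.025],[0,0,0,0,0,0,0.025]]])

```text
time_s: 13.95
tool_pos: [0.6668, 0.0321, 0.0198]
tool_rot: [180.0, -29.9, 2.9]
force: [-4.8, -0.0, 1.6]
grip_width: 0.0251
grasp_force: 2.4
```

>>> play_rows(steps=[[[0.0009,0,0.0004,0,0,0,0.025],[0,0,0,0,0,0,0.025]]])

```text
time_s: 14.15
tool_pos: [0.6681, 0.0321, 0.02]
tool_rot: [180.0, -29.9, 2.9]
force: [-2.7, -0.0, 0.4]
grip_width: 0.0247
grasp_force: 1.6
```

>>> play_rows(steps=[[[0.0009,0,0.0004,0,0,0,0.025],[0,0,0,0,0,0,0.025]]])

```text
time_s: 14.35
tool_pos: [0.6689, 0.0321, 0.02]
tool_rot: [180.0, -29.9, 2.9]
force: [-5.6, -0.0, 0.3]
grip_width: 0.0248
grasp_force: 2.7
```

```bash
python3 look.py w13.png
```

```text
14.35 tcp [0.6689 0.0321 0.02  ] in reader [-0.0331  0.0013] [180.  -29.9   2.9] [  23.2   18.   -31.8  118.8   34.5   18.5 -122.2] [-5.6 -0.   0.3]
```

View pics/w13.png

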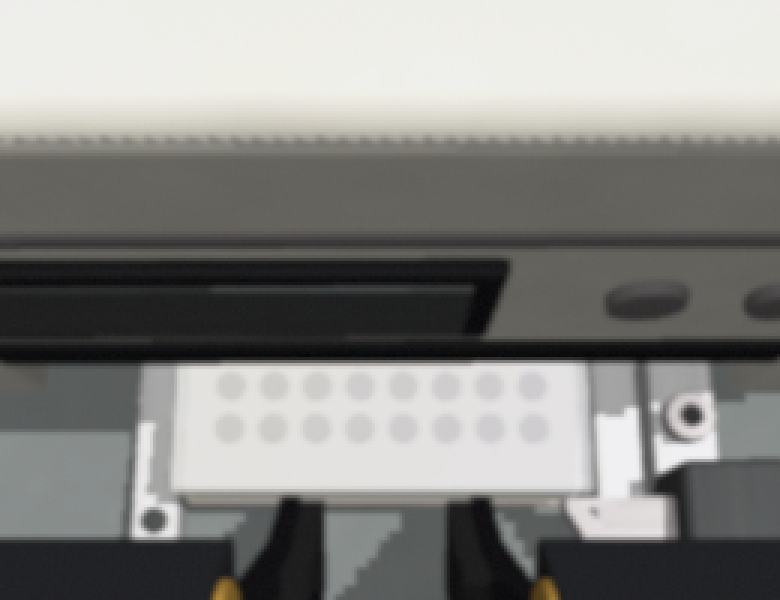

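The bolt has snapped out: its tip moved from ~(593,487) to (567,500), now behind the trailing edge. The push force also dipped. I'll back off gently and check.

>>> play_rows(steps=[[[-0.0017,0,-0.001,0,0,0,0.025],[-0.0026,0,-0.0015,0,0,0,0.025],[-0.0043,0,-0.0025,0,0,0,0.025],[-0.0087,0,-0.005,0,0,0,0.025],[-0.0173,0,-0.01,0,0,0,0.025],[-0.0173,0,-0.01,0,0,0,0.025],[-0.005,0,-0.02,0,0,0,0.025],[-0.005,0,-0.03,0,0,0,0.025],[-0.005,0,-0.03,0,0,0,0.025],[0,0,0,0,0,0,0.025],[0,0,0,0,0,0,0.025]]])

```text
time_s: 15.5
tool_pos: [0.56, 0.0248, 0.0799]
tool_rot: [179.8, -30.1, 2.9]
force: [-0.4, -0.4, 0.1]
grip_width: 0.0251
grasp_force: 0.0
```

```bash
python3 - <<'E'
from st import *
c=snap('wrist');cv2.imwrite('pics/w14.png',cv2.resize(c['frame'][0:240,160:480],(800,600),interpolation=3)[:,:,::-1])
t=snap('top')
for n in['timer','screwdriver','filter_box','calculator','spare_plate_low']:
    print(n,[(round(s['p'],2),np.array(s['extent']).round().tolist()) for s in silhouettes('top',n)][:2])
E
```

```text
15.5 tcp [0.56   0.0248 0.0799] in reader [-0.1422 -0.0003] [179.8 -30.1   2.9] [ 42.1  -2.8 -47.2 130.3  -1.2  21.6 -91.8] [-0.4 -0.4  0.1]
timer [(0.69, [350.0, 176.0, 376.0, 194.0])]
screwdriver [(0.73, [262.0, 172.0, 272.0, 201.0])]
filter_box [(0.98, [439.0, 253.0, 471.0, 286.0])]
calculator [(0.72, [143.0, 195.0, 186.0, 227.0]), (0.59, [277.0, 136.0, 348.0, 251.0])]
spare_plate_low []
```

View pics/w14.png

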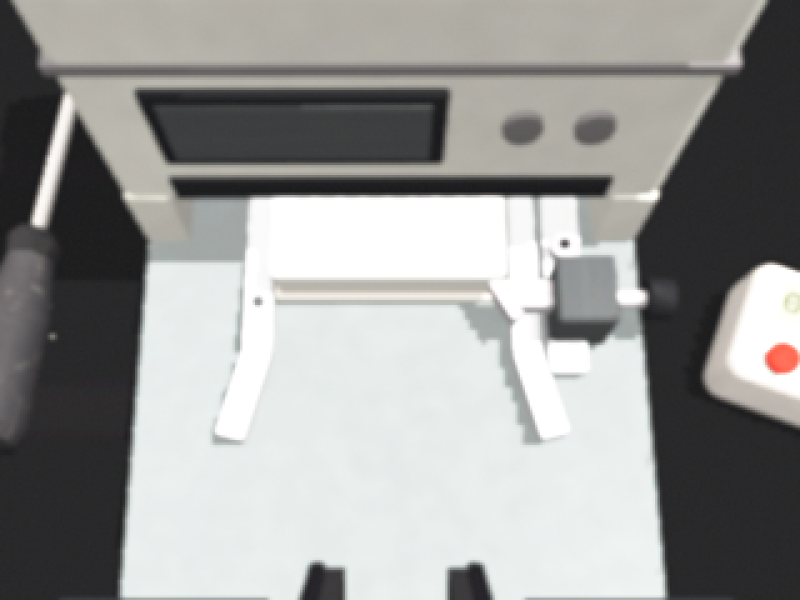

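The plate rests against the bolt, which is out behind its trailing edge (tip at (490,285)). The gripper is clear of everything and the bystanders have not moved.

```bash
python3 -c "
from cell import *
print(sign_off())"
```

```text
the job is handed in; nothing more can be done
None
```

The plate is loaded between the rails and under the read head, held by the snapped-out catch alone; the gripper is clear, the neighbouring items show no sign of having moved, and the job was handed in at about 16 s on the robot clock.

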